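# Stand the stripped furniture leg plumb on the cork stand

### The arm

A 6-joint arm with a two-finger parallel gripper is mounted at the origin on the work surface. World frame = base frame: x ahead of the robot, y to its left, z up, the work surface at z = 0. Lengths are in m, angles in degrees, forces in N, time in s.
With the tool pointing down it reaches from about 0.25 to 0.725 m from the base axis. Payload 9.7 kg.
Tool frame: the origin (TCP) lies at the very end of the fingers, on their centre line; the grasp point (between the pads) lies grasp_offset behind it (grasp_offset is the distance from the TCP to the grasp point, in m); z points along the fingers, y is the line along which they close (so a half turn about z gives the same grasp; the last joint's range is limited). The gripper opens to 85 mm and grips with 20 to 120 N. Pads are 22 mm wide; open, the fingers measure 114 mm over their backs; the gripper's body (76 mm by 85 mm) begins 54 mm behind the grasp point. The pads swing forward as they close: fully open they stand 13 mm farther back than shut.
Start: joints at [-75.459, 4.979, 10.078, 95.1, 0, 90], TCP at [0.138, -0.532, 0.199] pointing down, gripper open.
Joint ranges: [-179.16, 179.16], [-48.56, 103.87], [-65.8, 70.77], [-126.05, 130.52], [-82.76, 87.17], [-180, 180]. Speed limits (degrees/s): [127.2, 127.2, 147.25, 180, 180, 180].

### API

Orientations are given as [roll, pitch, yaw] about the fixed x, y, z axes, in that order (R = Rz(yaw) Ry(pitch) Rx(roll)).
In Python, from workcell import get_obs, camera, calibration, job_done, recognise, cut_out, mark_of, grasp_offset gives the robot as it stands.
- The arm moves only by the tool servo_tool, never from a script. Its argument "moves" is a list of rows, each a list of 3 entries, a list of its own where there are three numbers: the turn, a rotation vector about the tool's x, y, z in degrees, then the shift along the tool's x, y, z in m, then the opening in per cent of the stroke, from 0 (shut) to 100 (fully open). In form: [[[ax, ay, az], [x, y, z], claw], ...]. A call has 1 to 12 rows; each row shifts and turns the commanded pose from where the row before left it, along the tool's axes as they then stand; what a row does not reach is not made up. A row lasts 1/10 s, in which the tool goes at most 50 mm and 8.59 degrees, less where a joint would pass 70% of its speed; a pose out of reach is approached as far as the arm can. A call is refused whole if a number of a shift passes 0.05 or a number of a turn 8.59, either way. A call with a gripper value outside its range is refused whole. The fingers move at their own pace and stop on an object; "force" is the grip in N (left out, the last holds). Time passes only in rows, so rows that do not move let the fingers close. It gives the time, the measured TCP pose, the force, the opening and the grip force at its end, in the units of the state.
- get_obs(): the state, without advancing time (a new reading comes with each control period).
- camera(name): name is "side" or "top" or "wrist"; returns (picture, depth): 420x560x3 uint8, red, green, blue; 420x560 float32, m along the optical axis (not along the pixel's ray), 0 where there is no reading.
- calibration(name): a dict with "camera_matrix" (3x3 intrinsics, pixels), "R" (3x3) and "t" (3): a world point X has camera coordinates R X + t. Camera axes: x right, y down, z forward; pixel columns grow to the right and rows downward; lengths in m; the calibration is good to about 2 mm. A picture is of the moment at which its call begins: read the wrist's pose just before it. calibration takes no time and is no camera call; for the wrist camera it gives the pose at the moment of the call.
- job_done(): hands the job in; it is judged then, once.
Trained networks look in the newest picture that a camera, given by its name, has taken for a name from the list of things; names that differ only in an ending like _2 or _b are one class to them, and where a whole thing is asked for, a point or a joint stands for the part that bears it (a point fixed in the world has none). Each returns a list of dicts, best first, with "score" (0 to 1); they miss things now and then, are a little off and sometimes report something else, mostly with a low value. They report only what shows in the picture. A call takes as long as a camera call.
- recognise(name, camera): "xyz" ([x, y, z] in m, in the coordinates of the camera as it stood for that picture, good to about 4 mm: the middle of the surface that is visible of it).
- cut_out(name, camera): "mask" (420x560 bool, what is visible of it).
- mark_of(name, camera): "xyz" ([x, y, z] in m, in the coordinates of the camera as it stood for that picture, good to about 4 mm: a listed point, or the origin of a listed thing).
The state is a dict: "time": time; "q": joint angles; "qd": joint speeds; "joint_efforts": joint torques, N m; "ee_pos": TCP position; "tcp_rot": TCP orientation; "wrist_force": force on the tool from outside, world axes, zero at the start; "torque": the same for the moment, N m; "opening": finger opening in m; "grasp_force": force on a finger pad.
Only numpy, scipy, OpenCV 4.12 (cv2) and the standard library are available. Lean on these libraries where they do the work, as an engineer would, in place of code of your own. Each camera call takes 0.05 s, during which the arm holds its last target. There are 200 camera calls.

### The job

Pick up the bare pine furniture leg by its round top and lift it clear, ease your grip so that it swings down and hangs plumb, then grip it firmly again (about 30 N). Stand it upright on its square steel-plated foot in the middle of the cork-topped stand and let go without dropping it; leave the white-painted leg where it lies.

Things in the scene. Friction and masses are not known exactly. Their poses are not given: they have to be found in the camera images.
- bare_leg: bare pine turned leg, 190 mm, 360 g, lying level, its axis 24 mm up. Origin mid-length on the axis; x axis from foot to top. x -95 to -43 mm: 48 mm square foot, end plated in dark steel; then a slim middle; x 51 to 95: round top, 48 mm across. Mass centre x = -41. Held at the top it stays tilted under a 45 N grip, swings down under 15 N, settles plumb under 7 N; 6 N at once lets it also slide 15 mm.
- white_leg: bystander: white-painted leg of the same shape and size as the bare one, with the same frame, lying flat on the table
- cork_stand_top (a point): fixed square plywood stand, 110 x 110 mm, 20 mm high, with a brown cork pad on top; this point is the middle of its top face, 20 mm above the table
- rubber_stand_top (a point): fixed square plywood stand, 110 x 110 mm, 20 mm high, with a black rubber pad on top, a bystander; this point is the middle of its top face

How it is judged:
By the outcome, as a careful person would: the job done as asked, in the order asked, and still so for the second after the job is handed in, with the robot touching nothing.
It also fails if it takes over 54 s, if anything falls off the work surface, if the arm or the gripper's body presses on something with over 40 N, if the wrist force passes 120 N, or if a joint passes its speed limit or range.

## Working session

There is one attempt and no reset: what is moved stays moved. The work goes in short steps, Python scripts to look and compute and a tool call to move; the robot and the scene stay as the last step left them, time stands still between calls to the robot, and variables do not carry over. Pictures are saved under pics/ and viewed, at most 10 in all, crops included, and the job is handed in when it is done.

Besides the shell and the picture viewer there is one more tool, called after "Emit:" as name(argument=value, ...), one argument or row to a line, values as JSON. servo_tool: Moves the arm, as the interface text tells. Its arguments: {"type":"object","properties":{"moves":{"type":"array"},"force":{"type":"number"}},"required":["moves"]}

```bash
mkdir -p pics; ls; cat > h.py <<'E'
import numpy as np, cv2
from workcell import *
def w(cam,p):
    c=calibration(cam); return np.array(c["R"]).T@(np.array(p)-np.array(c["t"]))
def cloud(cam,depth,mask):
    c=calibration(cam);K=np.array(c["camera_matrix"]);v,u=np.nonzero(mask&(depth>0));z=depth[v,u]
    P=np.c_[(u-K[0,2])/K[0,0]*z,(v-K[1,2])/K[1,1]*z,z]
    return (P-np.array(c["t"]))@np.array(c["R"])
def save(cam,n):
    im,d=camera(cam); cv2.imwrite(f"pics/{n}.png",im[:,:,::-1]); return im,d
E
python3 - <<'E'
from h import *
np.set_printoptions(precision=4,suppress=True)
print(get_obs(),grasp_offset)
for cam in("top","side"):
    im,d=save(cam,cam+"0")
    for n in("bare_leg","white_leg","cork_stand_top","rubber_stand_top"):
        print(cam,n,[(w(cam,r["xyz"]),r["score"]) for r in mark_of(n,cam)])
    for r in cut_out("bare_leg",cam)[:2]:
        P=cloud(cam,d,r["mask"]); m=P.mean(0); u,s,vt=np.linalg.svd((P-m)[:,:2],full_matrices=False)
        t=(P-m)[:,:2]@vt[0]; l=(P-m)[:,:2]@vt[1]
        print(r["score"],len(P),m,vt[0],t.min(),t.max())
        for a in np.arange(t.min(),t.max(),.02):
            k=(t>=a)&(t<a+.02); print("  %.3f w %.3f zmax %.3f"%(a,np.ptp(l[k]),P[k,2].max()), P[k].mean(0))
a=cv2.imread("pics/top0.png");b=cv2.imread("pics/side0.png")
cv2.imwrite("pics/both.png",cv2.resize(np.vstack([a,b]),(400,600)))
E
```

```text
pics
{'time': 0.0, 'q': array([-75.4591,   5.0101,  10.0358,  95.0997,   0.0013,  90.0001]), 'qd': array([ 0.0059, -0.0275, -0.0263, -0.064 ,  0.0569, -0.0623]), 'joint_efforts': array([ -0.0009, -52.0381,  46.4808,   0.0164,  -0.0001,   0.    ]), 'ee_pos': array([ 0.138 , -0.5321,  0.1984]), 'tcp_rot': array([-179.926 ,   -0.0013,   14.5408]), 'wrist_force': array([-0.8212, -1.0108,  0.0811]), 'torque': array([-0.0219,  0.0097,  0.0053]), 'grasp_force': 0.0, 'opening': 0.08532275769122398} 0.0187
top bare_leg [(array([ 0.5499, -0.0882,  0.0272]), 0.88)]
top white_leg [(array([ 0.5301, -0.281 ,  0.0216]), 0.8)]
top cork_stand_top [(array([0.4611, 0.1232, 0.0205]), 0.93)]
top rubber_stand_top [(array([0.5886, 0.323 , 0.0192]), 0.97)]
0.87 1942 [ 0.5466 -0.0877  0.0402] [-0.9754  0.2206] -0.10767957028597122 0.09250911213150571
  -0.108 w 0.051 zmax 0.050 [ 0.6372 -0.1081  0.04  ]
  -0.088 w 0.052 zmax 0.051 [ 0.6223 -0.1047  0.041 ]
  -0.068 w 0.051 zmax 0.052 [ 0.6033 -0.0998  0.0393]
  -0.048 w 0.035 zmax 0.043 [ 0.5838 -0.0964  0.033 ]
  -0.028 w 0.038 zmax 0.044 [ 0.5634 -0.092   
[... 555 characters left out ...]
.0188]), 0.72)]
0.68 1411 [ 0.5345 -0.075   0.0354] [-0.9752  0.2215] -0.13127793892008863 0.07988181587372131
  -0.131 w 0.003 zmax 0.002 [ 0.6398 -0.1616  0.0002]
  -0.111 w 0.076 zmax 0.051 [ 0.6322 -0.0964  0.0387]
  -0.091 w 0.067 zmax 0.050 [ 0.6142 -0.0907  0.0375]
  -0.071 w 0.062 zmax 0.048 [ 0.5958 -0.0908  0.0326]
  -0.051 w 0.026 zmax 0.040 [ 0.5741 -0.0857  0.033 ]
  -0.031 w 0.026 zmax 0.046 [ 0.5547 -0.0791  0.0351]
  -0.011 w 0.065 zmax 0.047 [ 0.5352 -0.0741  0.0358]
  0.009 w 0.043 zmax 0.049 [ 0.5178 -0.0711  0.0336]
  0.029 w 0.049 zmax 0.052 [ 0.4971 -0.0645  0.0379]
  0.049 w 0.048 zmax 0.052 [ 0.4776 -0.0605  0.0379]
  0.069 w 0.051 zmax 0.051 [ 0.4596 -0.0613  0.0317]
```

View pics/top0.png

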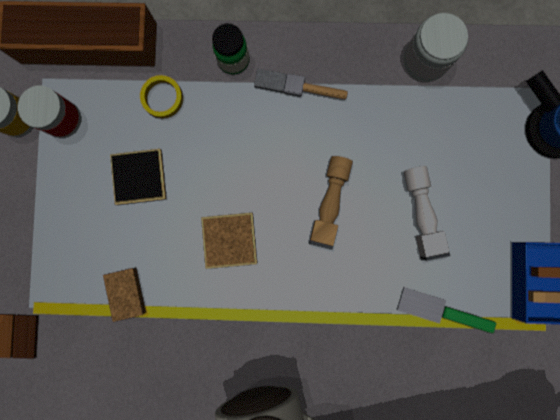

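View pics/side0.png

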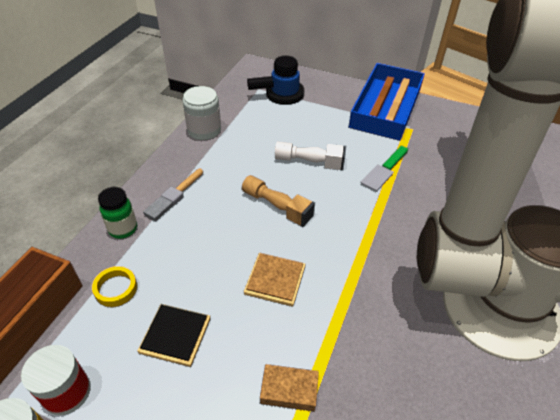

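The bare leg's round top is the far end (340,165), with its dark-plated foot near (323,235). The white leg is to its right at (425,210). The cork stand is at (230,240) and the rubber one at (138,177). The small cork block at (123,293) is a decoy. I'll move above the round top.

Emit:
servo_tool(
  moves=[
    [[0,0,6.82],[0,0,0],100],
    [[0,0,6.82],[0,0,0],100],
    [[0,0,6.82],[0,0,0],100],
    [[0,0,6.82],[0,0,0],100],
    [[0,0,0],[0.0268,-0.0374,0],100],
    [[0,0,0],[0.0268,-0.0374,0],100],
    [[0,0,0],[0.0268,-0.0374,0],100],
    [[0,0,0],[0.0268,-0.0374,0],100],
  ],
)

```text
time: 1.4
ee_pos: [0.2766, -0.4089, 0.1992]
tcp_rot: [180.0, -0.0, -12.8]
wrist_force: [0.3, -0.7, 0.2]
opening: 0.0856
grasp_force: 0.0
```

```bash
python3 -c "
from h import *
o=get_obs();print(o['q'],o['ee_pos'],o['tcp_rot'])"
```

```text
[-5.59227021e+01 -2.76607358e+00  2.22547440e+00  9.49654654e+01
  2.73535727e-03  1.36853551e+02] [ 0.27659779 -0.40885508  0.19921384] [ 1.79984159e+02 -2.09006750e-02 -1.27762495e+01]
```

Emit:
servo_tool(
  moves=[
    [[0,0,-8.57],[0,0,0],100],
    [[0,0,-8.57],[0,0,0],100],
    [[0,0,-8.57],[0,0,0],100],
    [[0,0,-8.57],[0,0,0],100],
    [[0,0,-8.57],[0,0,0],100],
    [[0,0,-8.57],[0,0,0],100],
    [[0,0,-8.57],[0,0,0],100],
    [[0,0,-8.57],[0,0,0],100],
    [[0,0,-8.57],[0,0,0],100],
    [[0,0,-8.57],[0,0,0],100],
    [[0,0,-8.57],[0,0,0],100],
  ],
)

```text
time: 2.5
ee_pos: [0.2756, -0.4101, 0.1992]
tcp_rot: [180.0, 0.0, 81.9]
wrist_force: [0.9, -0.2, 0.1]
opening: 0.0853
grasp_force: 0.0
```

Emit:
servo_tool(
  moves=[
    [[0,0,-8.57],[0,0,0],100],
    [[0,0,-8.57],[0,0,0],100],
    [[0,0,-8.57],[0,0,0],100],
    [[0,0,-8.57],[0,0,0],100],
    [[0,0,-8.57],[0,0,0],100],
    [[0,0,-8.57],[0,0,0],100],
    [[0,0,-8.57],[0,0,0],100],
    [[0,0,-8.57],[0,0,0],100],
    [[0,0,-8.57],[0,0,0],100],
    [[0,0,-8.6],[0,0,0],100],
  ],
)

```text
out of range: row 10 has -8.6, outside -8.59 to 8.59
```

Emit:
servo_tool(
  moves=[
    [[0,0,0],[-0.0268,0.0373,0],100],
    [[0,0,0],[-0.0268,0.0373,0],100],
    [[0,0,0],[-0.0268,0.0373,0],100],
    [[0,0,0],[-0.0268,0.0373,0],100],
    [[0,0,0],[-0.0268,0.0373,0],100],
    [[0,0,0],[-0.0268,0.0373,0],100],
    [[0,0,0],[-0.0268,0.0373,0],100],
    [[0,0,0],[-0.0268,0.0373,0],100],
    [[0,0,0],[-0.0268,0.0373,0],100],
    [[0,0,0],[-0.0268,0.0373,0],100],
    [[0,0,0],[0,0,0],100],
    [[0,0,0],[0,0,0],100],
  ],
)

```text
time: 3.7
ee_pos: [0.5374, -0.6541, 0.1637]
tcp_rot: [176.5, 3.2, 81.4]
wrist_force: [-0.1, -0.6, 0.3]
opening: 0.0856
grasp_force: 0.0
```

The refused call made the next one run in the wrong frame. Nothing was touched, so I'll come back and re-level, one call at a time.

Emit:
servo_tool(
  moves=[
    [[0,0,0],[0.0315,-0.0195,-0.006],100],
    [[0,0,0],[0.0315,-0.0195,-0.006],100],
    [[0,0,0],[0.0315,-0.0195,-0.006],100],
    [[0,0,0],[0.0315,-0.0195,-0.006],100],
    [[0,0,0],[0.0315,-0.0195,-0.006],100],
    [[0,0,0],[0.0315,-0.0195,-0.006],100],
    [[0,0,0],[0,0,0],100],
  ],
)

```text
time: 4.4
ee_pos: [0.4575, -0.4682, 0.1856]
tcp_rot: [176.3, 3.3, 81.5]
wrist_force: [1.1, -0.5, 1.3]
opening: 0.0852
grasp_force: 0.0
```

```bash
cat >> h.py <<'E'
from scipy.spatial.transform import Rotation as Ro
def to(p,yaw):
    "turn (tool axes) then shift in the turned tool's axes, to reach TCP p pointing down with yaw"
    o=get_obs(); R=Ro.from_euler('xyz',o['tcp_rot'],degrees=True); T=Ro.from_euler('xyz',[180,0,yaw],degrees=True)
    r=(R.inv()*T).as_rotvec(degrees=True); s=T.inv().apply(np.array(p)-o['ee_pos'])
    print("q",o['q'].round(1),"pos",o['ee_pos'].round(4),"rot",o['tcp_rot'].round(2),"turn",r.round(2),"then shift",s.round(4))
E
python3 -c "
from h import *
to([.6,-.1,.2],81.4);to([.62,-.1036,.2],167.26)"
```

```text
q [-45.4  13.9  18.5  89.7  -0.4  52.9] pos [ 0.4575 -0.4682  0.1856] rot [176.34   3.31  81.48] turn [3.66 3.3  0.19] then shift [ 0.3854  0.0858 -0.0144]
q [-45.4  13.9  18.5  89.7  -0.4  52.9] pos [ 0.4575 -0.4682  0.1856] rot [176.34   3.31  81.48] turn [  0.47   5.4  -85.62] then shift [-0.0781  0.3915 -0.0144]
```

Emit:
servo_tool(
  moves=[
    [[3.66,3.3,0],[0,0,0],100],
    [[0,0,-7.79],[0,0,0],100],
    [[0,0,-7.79],[0,0,0],100],
    [[0,0,-7.79],[0,0,0],100],
    [[0,0,-7.79],[0,0,0],100],
    [[0,0,-7.79],[0,0,0],100],
    [[0,0,-7.79],[0,0,0],100],
    [[0,0,-7.79],[0,0,0],100],
    [[0,0,-7.79],[0,0,0],100],
    [[0,0,-7.79],[0,0,0],100],
    [[0,0,-7.79],[0,0,0],100],
    [[0,0,-7.79],[0,0,0],100],
  ],
)

```text
time: 5.6
ee_pos: [0.4593, -0.4723, 0.1838]
tcp_rot: [-180.0, -0.0, 167.5]
wrist_force: [0.2, -0.2, 0.5]
opening: 0.0855
grasp_force: 0.0
```

```bash
python3 -c "
from h import *
to([.62,-.1036,.19],167.26)"
```

```text
q [-45.8  20.5  26.6  96.2  -0.  -33.3] pos [ 0.4593 -0.4723  0.1838] rot [-1.7997e+02 -1.0000e-02  1.6751e+02] turn [-0.03 -0.01  0.25] then shift [-0.0754  0.3951 -0.0062]
```

Emit:
servo_tool(
  moves=[
    [[0,0,0],[-0.0084,0.0439,-0.001],100],
    [[0,0,0],[-0.0084,0.0439,-0.001],100],
    [[0,0,0],[-0.0084,0.0439,-0.001],100],
    [[0,0,0],[-0.0084,0.0439,-0.001],100],
    [[0,0,0],[-0.0084,0.0439,-0.001],100],
    [[0,0,0],[-0.0084,0.0439,-0.001],100],
    [[0,0,0],[-0.0084,0.0439,-0.001],100],
    [[0,0,0],[-0.0084,0.0439,-0.001],100],
    [[0,0,0],[-0.0084,0.0439,-0.001],100],
    [[0,0,0],[0,0,0],100],
    [[0,0,0],[0,0,0],100],
  ],
)

```text
time: 6.7
ee_pos: [0.621, -0.1027, 0.1924]
tcp_rot: [180.0, -0.0, 167.3]
wrist_force: [-0.5, -0.9, -0.6]
opening: 0.0856
grasp_force: 0.0
```

```bash
python3 - <<'E'
from h import *
np.set_printoptions(precision=4,suppress=True)
im,d=save("wrist","w1")
print([(w("wrist",r["xyz"]),r["score"]) for r in mark_of("bare_leg","wrist")])
for r in cut_out("bare_leg","wrist")[:1]:
    P=cloud("wrist",d,r["mask"]);P=P[P[:,2]>.02]
    ax=np.array([.9754,-.2206]);o=np.array([.549,-.0875])
    t=(P[:,:2]-o)@ax;l=(P[:,:2]-o)@[.2206,.9754]
    print(t.min(),t.max())
    for a in np.arange(-.1,.1,.02):
        k=(t>=a)&(t<a+.02)
        if k.sum()>9: print("%.2f lat %.4f %.4f zmax %.3f"%(a,*np.percentile(l[k],[2,98]),P[k,2].max()))
to([.62,-.1036,.19],167.26)
E
```

```text
[(array([ 0.5485, -0.0932,  0.0224]), 0.55)]
-0.08141697191131458 0.0973793219389957
-0.10 lat -0.0261 0.0200 zmax 0.049
-0.08 lat -0.0251 0.0204 zmax 0.050
-0.06 lat -0.0254 0.0204 zmax 0.050
-0.04 lat -0.0192 0.0142 zmax 0.045
-0.02 lat -0.0214 0.0169 zmax 0.046
0.00 lat -0.0188 0.0139 zmax 0.044
0.02 lat -0.0157 0.0110 zmax 0.040
0.04 lat -0.0233 0.0187 zmax 0.050
0.06 lat -0.0246 0.0199 zmax 0.049
0.08 lat -0.0243 0.0194 zmax 0.049
q [-9.6 16.2 22.2 96.   0.   3.3] pos [ 0.6204 -0.1045  0.1918] rot [179.97  -0.06 167.14] turn [ 0.03 -0.06 -0.12] then shift [0.0006 0.0008 0.0018]
```

View pics/w1.png

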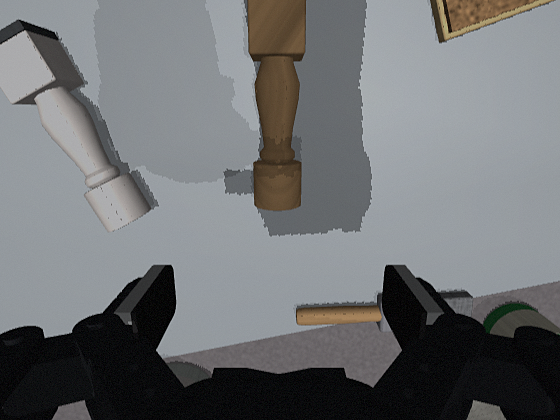

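The wrist view shows the round top at (278,185), centred between the pads and aligned with the tool. I'll descend and grip.

Emit:
servo_tool(
  moves=[
    [[0,0,0],[0,-0.002,0.04],100],
    [[0,0,0],[0,0,0.04],100],
    [[0,0,0],[0,0,0.04],100],
    [[0,0,0],[0,0,0.03],100],
    [[0,0,0],[0,0,0.02],100],
    [[0,0,0],[0,0,0.015],100],
    [[0,0,0],[0,0,0],100],
    [[0,0,0],[0,0,0],100],
  ],
  force=65,
)

```text
time: 7.65
ee_pos: [0.6202, -0.1057, 0.0071]
tcp_rot: [180.0, -0.1, 167.2]
wrist_force: [-0.9, -0.2, 0.9]
opening: 0.0854
grasp_force: 0.0
```

Emit:
servo_tool(
  moves=[
    [[0,0,0],[0,0,0],40],
    [[0,0,0],[0,0,0],40],
    [[0,0,0],[0,0,0],40],
    [[0,0,0],[0,0,0],40],
    [[0,0,0],[0,0,0],40],
    [[0,0,0],[0,0,0],40],
    [[0,0,0],[0,0,0],40],
    [[0,0,0],[0,0,0],40],
  ],
  force=65,
)

```text
time: 8.45
ee_pos: [0.6205, -0.105, 0.0067]
tcp_rot: [180.0, -0.0, 167.2]
wrist_force: [-0.0, 0.7, 5.6]
opening: 0.0343
grasp_force: 7.5
```

The opening of 34 mm is less than the 48 mm top, so I'll look before doing anything else.

```bash
python3 - <<'E'
from h import *
np.set_printoptions(precision=4,suppress=True)
im,d=save("wrist","w2"); b,_=save("side","s2"); 
cv2.imwrite("pics/c2.png",np.vstack([cv2.resize(im,(400,300)),cv2.resize(b[120:260,180:380],(400,280))])[:,:,::-1])
print([(w("side",r["xyz"]),r["score"]) for r in mark_of("bare_leg","side")])
o=get_obs();print(o['opening'],o['grasp_force'],o['wrist_force'],o['torque'])
E
```

```text
[(array([ 0.5502, -0.0863,  0.0267]), 0.86)]
0.03420189795786189 7.47471459209919 [0.6824 0.377  4.9992] [ 0.0866 -0.0539  0.0098]
```

View pics/c2.png

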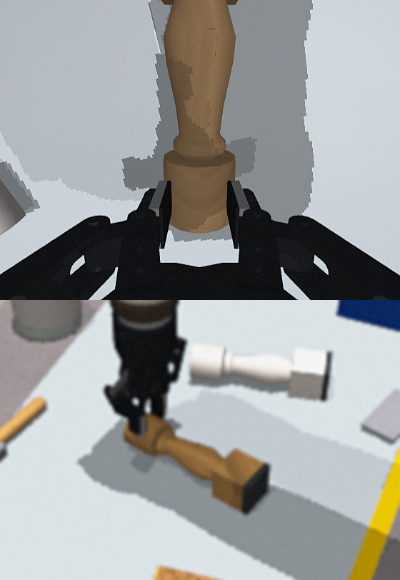

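The pads do bracket the round top at its full width (165 to 240 px in the wrist crop), so the 34 mm reading is the commanded 40 %. Now I'll close fully to get the whole force.

Emit:
servo_tool(
  moves=[
    [[0,0,0],[0,0,0],0],
    [[0,0,0],[0,0,0],0],
    [[0,0,0],[0,0,0],0],
    [[0,0,0],[0,0,0],0],
    [[0,0,0],[0,0,0],0],
  ],
  force=65,
)

```text
time: 9.1
ee_pos: [0.6249, -0.1059, 0.0152]
tcp_rot: [179.9, 0.7, 167.2]
wrist_force: [-6.9, 1.2, 48.9]
opening: -0.0001
grasp_force: 24.5
```

```bash
python3 - <<'E'
from h import *
np.set_printoptions(precision=4,suppress=True)
im,d=save("wrist","w3"); b,_=save("side","s3"); 
cv2.imwrite("pics/c3.png",np.vstack([cv2.resize(im,(400,300)),cv2.resize(b[120:260,180:380],(400,280),interpolation=2)])[:,:,::-1])
print([(w("side",r["xyz"]),r["score"]) for r in mark_of("bare_leg","side")])
o=get_obs();print(o)
E
```

```text
[(array([ 0.5516, -0.0855,  0.0237]), 0.67)]
{'time': 9.25, 'q': array([-9.6348, 15.9466,  2.3078, 75.656 ,  0.0324,  3.1464]), 'qd': array([ 0.0405, -0.05  , -0.0986,  0.0523, -0.1222,  0.0256]), 'joint_efforts': array([  0.1586, -33.6098,  24.1205,  -2.3936,   0.058 ,  -0.0031]), 'ee_pos': array([ 0.6249, -0.1059,  0.0152]), 'tcp_rot': array([179.929 ,   0.7024, 167.2186]), 'wrist_force': array([-6.285 ,  0.5761, 48.9676]), 'torque': array([ 0.1572,  1.1038, -0.0054]), 'grasp_force': 24.505232870578766, 'opening': -0.00010475979208366994}
```

View pics/c3.png

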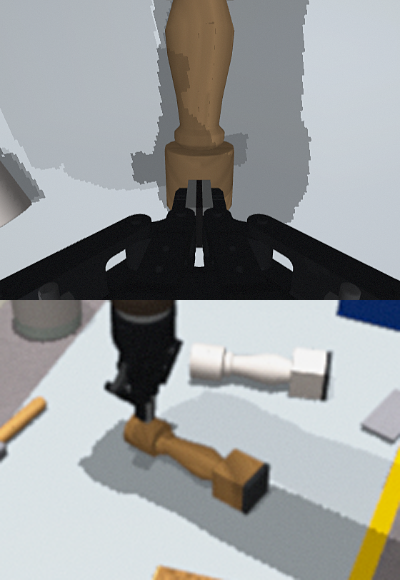

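```bash
python3 - <<'E'
from h import *
np.set_printoptions(precision=4,suppress=True)
im,d=camera("wrist")
m=np.zeros(d.shape,bool)
for v in(245,253,258,270,290):
    for u in(266,274,286,292):
        m[:]=0;m[v,u]=1;print(v,u,d[v,u],cloud("wrist",d,m),im[v,u])
c=calibration("wrist");print("cam",-np.array(c["R"]).T@c["t"], c["R"])
r=cut_out("bare_leg","wrist")[0];P=cloud("wrist",d,r["mask"]);print(np.percentile(P[:,2],[50,90,99]),P[P[:,0].argmax()])
b,ds=camera("side")
r=cut_out("bare_leg","side")[0];P=cloud("side",ds,r["mask"]);print(np.percentile(P[:,2],[50,90,99]))
# dark gripper points low down, side view
V=cloud("side",ds,ds>0);k=(np.abs(V[:,0]-.625)<.06)&(np.abs(V[:,1]+.105)<.06)&(V[:,2]>.054)
L=V[k];L=L[L[:,2].argsort()];print(L[:400:40])
E
```

```text
245 266 0.15257518 [[ 0.6119 -0.1087  0.0474]] [113  91  65]
245 274 0.15178986 [[ 0.6124 -0.1053  0.0481]] [112  91  65]
245 286 0.152968 [[ 0.614  -0.1002  0.047 ]] [113  89  63]
245 292 0.15304038 [[ 0.6146 -0.0977  0.0469]] [115  92  68]
253 266 0.14786796 [[ 0.6134 -0.1089  0.0527]] [68 70 73]
253 274 0.14801614 [[ 0.6142 -0.1056  0.0526]] [73 77 79]
253 286 0.14751959 [[ 0.6151 -0.1006  0.053 ]] [66 68 72]
253 292 0.14816667 [[ 0.6159 -0.0982  0.0524]] [70 74 75]
258 266 0.14287913 [[ 0.6134 -0.1087  0.0579]] [70 70 71]
258 274 0.14314431 [[ 0.6142 -0.1056  0.0576]] [80 83 84]
258 286 0.14193536 [[ 0.6148 -0.1007  0.0588]] [71 72 74]
258 292 0.1441302 [[ 0.6162 -0.0984  0.0568]] [70 71 70]
270 266 0.13163288 [[ 0.6131 -0.1083  0.0695]] [69 72 72]
270 274 0.13179302 [[ 0.6138 -0.1053  0.0694]] [61 63 63]
270 286 0.13266878 [[ 0.6152 -0.101   0.0686]] [70 70 70]
270 292 0.13126048 [[ 0.6151 -0.0987  0.0699]] [72 72 73]
290 266 0.11761569 [[ 0.6133 -0.1078  0.0842]] [84 85 86]
290 274 0.117977634 [[ 0.6141 -0.1052  0.0838]] [28 31 30]
290 286 0.1173122 [[ 0.6146 -0.1012  0.0844]] [81 83 84]
290 292 0.117576845 [[ 0.6152 -0.0993  0.0842]] [85 86 86]
cam [ 0.5561 -0.0907  0.1892] [[ 0.2206  0.9754  0.0014]
 [ 0.935  -0.2119  0.2846]
 [ 0.2779 -0.0614 -0.9587]]
[0.0395 0.0449 0.048 ] [ 0.6571 -0.1391  0.0002]
[0.0373 0.0479 0.0504]
[[ 0.6173 -0.0967  0.055 ]
 [ 0.628  -0.0914  0.069 ]
 [ 0.6176 -0.0934  0.0843]
 [ 0.6203 -0.0886  0.097 ]
 [ 0.6383 -0.071   0.1018]
 [ 0.6135 -0.0859  0.108 ]
 [ 0.6063 -0.1051  0.1141]
 [ 0.6166 -0.0877  0.118 ]
 [ 0.6075 -0.091   0.1248]
 [ 0.6017 -0.1188  0.13  ]]
```

The fingers shut on top of the leg. By depth, the fingertips are at z≈0.049 while the reported TCP is 0.015. I'll back off, open, and measure the real fingertip offset.

Emit:
servo_tool(
  moves=[
    [[0,0,0],[0,0,-0.03],0],
    [[0,0,0],[0,0,-0.03],100],
    [[0,0,0],[0,0,0],100],
    [[0,0,0],[0,0,0],100],
    [[0,0,0],[0,0,0],100],
    [[0,0,0],[0,0,0],100],
    [[0,0,0],[0,0,0],100],
  ],
)

```text
time: 10.15
ee_pos: [0.6195, -0.1049, 0.0649]
tcp_rot: [180.0, -0.2, 167.2]
wrist_force: [0.6, -0.5, 0.4]
opening: 0.0846
grasp_force: 0.0
```

```bash
python3 - <<'E'
from h import *
np.set_printoptions(precision=4,suppress=True)
o=get_obs();print(o['q'],o['ee_pos'],o['opening'],o['wrist_force'])
im,d=save("wrist","w4")
c=calibration("wrist");print("cam",-np.array(c["R"]).T@c["t"])
V=cloud("wrist",d,d>0)
T=Ro.from_euler('xyz',o['tcp_rot'],degrees=True).inv().apply(V-o['ee_pos'])
k=(V[:,2]>.058)
L=T[k];print("lowest gripper pts, tool frame"); s=L[:,2].argsort()[::-1];print(L[s[:600:60]])
for sg in(1,-1):
    S=L[L[:,1]*sg>0.02]; S=S[S[:,2]>S[:,2].max()-.02]; print(sg,S.min(0),S.max(0))
r=cut_out("bare_leg","wrist")[0];P=cloud("wrist",d,r["mask"]);P=P[P[:,2]>.02]
ax=np.array([.9754,-.2206]);t=(P[:,:2]-[.549,-.0875])@ax;l=(P[:,:2]-[.549,-.0875])@[.2206,.9754]
for a in np.arange(-.06,.1,.02):
    q=(t>=a)&(t<a+.02)
    if q.sum()>9: print("%.2f lat %.4f %.4f"%(a,*np.percentile(l[q],[2,98])))
print(t.max())
E
```

```text
[-9.6353 15.3807  7.1412 81.9687  0.0416  3.1432] [ 0.6195 -0.1049  0.0649] 0.08455338055235766 [ 0.6433 -0.4733  0.438 ]
cam [ 0.5535 -0.0903  0.2402]
lowest gripper pts, tool frame
[[-0.0074  0.0427 -0.0447]
 [ 0.0031 -0.0425 -0.0464]
 [-0.0017  0.0419 -0.0474]
 [-0.0095 -0.0425 -0.0483]
 [-0.0072  0.0423 -0.049 ]
 [ 0.0021 -0.0424 -0.0496]
 [-0.0047  0.0422 -0.0501]
 [ 0.0008 -0.043  -0.0506]
 [ 0.0097 -0.0483 -0.051 ]
 [ 0.0074 -0.0426 -0.0515]]
1 [-0.0123  0.0416 -0.0647] [ 0.0108  0.0562 -0.0447]
-1 [-0.0125 -0.0563 -0.0649] [ 0.0108 -0.0418 -0.0449]
-0.06 lat -0.0235 0.0217
-0.04 lat -0.0186 0.0175
-0.02 lat -0.0200 0.0175
0.00 lat -0.0174 0.0152
0.02 lat -0.0144 0.0118
0.04 lat -0.0219 0.0192
0.06 lat -0.0232 0.0204
0.08 lat -0.0234 0.0203
0.09764361188156145
```

The reported TCP lies about 33 mm beyond the real shut tips (45 mm beyond when open). So the correct grasp height is a reported TCP z of about -0.030. Lateral alignment is good.

Emit:
servo_tool(
  moves=[
    [[0,0,0],[0,0,0.03],100],
    [[0,0,0],[0,0,0.025],100],
    [[0,0,0],[0,0,0.02],100],
    [[0,0,0],[0,0,0.012],100],
    [[0,0,0],[0,0,0.008],100],
    [[0,0,0],[0,0,0],100],
    [[0,0,0],[0,0,0],100],
  ],
)

```text
time: 10.95
ee_pos: [0.6204, -0.105, -0.028]
tcp_rot: [180.0, -0.0, 167.2]
wrist_force: [-0.4, -0.4, 0.6]
opening: 0.0854
grasp_force: 0.0
```

Emit:
servo_tool(
  moves=[
    [[0,0,0],[0,0,0],50],
    [[0,0,0],[0,0,0],50],
    [[0,0,0],[0,0,0],50],
    [[0,0,0],[0,0,0],50],
    [[0,0,0],[0,0,0],50],
    [[0,0,0],[0,0,0],50],
    [[0,0,0],[0,0,0],50],
  ],
  force=65,
)

```text
time: 11.65
ee_pos: [0.6205, -0.105, -0.0279]
tcp_rot: [180.0, -0.0, 167.2]
wrist_force: [-1.1, -0.3, 5.3]
opening: 0.0464
grasp_force: 66.2
```

Emit:
servo_tool(
  moves=[
    [[0,0,0],[0,0,-0.005],0],
    [[0,0,0],[0,0,-0.012],0],
    [[0,0,0],[0,0,-0.02],0],
    [[0,0,0],[0,0,-0.025],0],
    [[0,0,0],[0,0,-0.03],0],
    [[0,0,0],[0,0,-0.03],0],
    [[0,0,0],[0,0,-0.03],0],
    [[0,0,0],[0,0,-0.03],0],
    [[0,0,0],[0,0,-0.025],0],
    [[0,0,0],[0,0,-0.015],0],
    [[0,0,0],[0,0,-0.008],0],
    [[0,0,0],[0,0,0],0],
  ],
)

```text
time: 12.85
ee_pos: [0.6206, -0.1052, 0.2022]
tcp_rot: [180.0, -0.0, 167.2]
wrist_force: [0.6, 0.5, -4.0]
opening: 0.0465
grasp_force: 67.1
```

```bash
python3 - <<'E'
from h import *
np.set_printoptions(precision=4,suppress=True)
o=get_obs();print(o['opening'],o['grasp_force'],o['wrist_force'],o['torque'],o['ee_pos'])
a,_=save("wrist","w5"); b,_=save("side","s5")
print([(w("side",r["xyz"]),r["score"]) for r in mark_of("bare_leg","side")])
cv2.imwrite("pics/c5.png",np.vstack([cv2.resize(a,(400,300)),cv2.resize(b[30:240,150:430],(400,300))])[:,:,::-1])
E
```

```text
0.04647601445432075 67.10532903671265 [ 0.5784  0.5257 -3.989 ] [-0.027  -0.3456  0.0021] [ 0.6206 -0.1052  0.2022]
[(array([ 0.5516, -0.0907,  0.2517]), 0.56)]
```

View pics/c5.png

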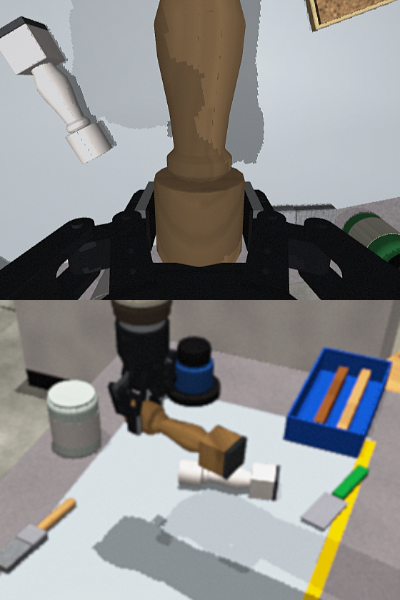

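The leg is lifted and held level (foot at (225,450) in the side crop). Now I'll ease the grip, starting with the lowest force setting.

Emit:
servo_tool(
  moves=[
    [[0,0,0],[0,0,0],0],
    [[0,0,0],[0,0,0],0],
    [[0,0,0],[0,0,0],0],
    [[0,0,0],[0,0,0],0],
  ],
  force=20,
)

```text
time: 13.4
ee_pos: [0.6203, -0.1052, 0.2009]
tcp_rot: [180.0, -0.1, 167.2]
wrist_force: [-0.2, -0.2, -3.1]
opening: 0.0466
grasp_force: 67.1
```

```bash
cat > s.py <<'E'
from h import *
np.set_printoptions(precision=4,suppress=True)
o=get_obs();print("t",o['time'],"open",o['opening'],"pct",o['opening']/.0853*100,"F",o['grasp_force'],o['wrist_force'],"tq",o['torque'],o['ee_pos'])
E
python3 s.py
```

```text
t 13.4 open 0.04663524763080896 pct 54.67203708183934 F 67.09999322891235 [-0.16   -0.1717 -3.1338] tq [-0.1226 -0.2903  0.0038] [ 0.6203 -0.1052  0.2009]
```

Emit:
servo_tool(
  moves=[
    [[0,0,0],[0,0,0],54.6],
    [[0,0,0],[0,0,0],54.6],
    [[0,0,0],[0,0,0],54.6],
  ],
  force=20,
)

```text
time: 13.7
ee_pos: [0.6203, -0.1052, 0.2011]
tcp_rot: [180.0, -0.1, 167.2]
wrist_force: [-0.1, 0.3, -3.6]
opening: 0.0467
grasp_force: 67.1
```

Emit:
servo_tool(
  moves=[
    [[0,0,0],[0,0,0],55],
    [[0,0,0],[0,0,0],55],
    [[0,0,0],[0,0,0],55],
  ],
  force=20,
)

```text
time: 14.0
ee_pos: [0.6202, -0.1052, 0.2011]
tcp_rot: [180.0, -0.1, 167.2]
wrist_force: [-0.5, -0.8, -4.5]
opening: 0.0473
grasp_force: 34.0
```

Emit:
servo_tool(
  moves=[
    [[0,0,0],[0,0,0],55.2],
    [[0,0,0],[0,0,0],55.2],
    [[0,0,0],[0,0,0],55.2],
  ],
  force=20,
)

```text
time: 14.3
ee_pos: [0.6203, -0.1052, 0.201]
tcp_rot: [180.0, -0.1, 167.2]
wrist_force: [0.7, -0.3, -3.3]
opening: 0.0475
grasp_force: 29.7
```

Emit:
servo_tool(
  moves=[
    [[0,0,0],[0,0,0],55.5],
    [[0,0,0],[0,0,0],55.5],
    [[0,0,0],[0,0,0],55.5],
  ],
)

```text
time: 14.6
ee_pos: [0.6203, -0.1052, 0.2011]
tcp_rot: [180.0, -0.1, 167.2]
wrist_force: [0.2, 0.5, -4.0]
opening: 0.0471
grasp_force: 19.4
```

Emit:
servo_tool(
  moves=[
    [[0,0,0],[0,0,0],55.64],
    [[0,0,0],[0,0,0],55.64],
    [[0,0,0],[0,0,0],55.64],
    [[0,0,0],[0,0,0],55.64],
  ],
)

```text
time: 15.0
ee_pos: [0.6203, -0.1052, 0.2011]
tcp_rot: [180.0, -0.1, 167.2]
wrist_force: [-0.5, -1.1, -3.5]
opening: 0.0478
grasp_force: 15.3
```

```bash
python3 s.py
```

```text
t 15.0 open 0.047831992749247945 pct 56.07502080802808 F 15.267273187637329 [-0.5419 -1.1094 -3.4597] tq [ 0.0071 -0.0977  0.0308] [ 0.6203 -0.1052  0.2011]
```

The leg is swinging: the wrist moment fell from 0.35 to 0.10 N·m. I'll ease a bit more.

Emit:
servo_tool(
  moves=[
    [[0,0,0],[0,0,0],55.72],
    [[0,0,0],[0,0,0],55.72],
    [[0,0,0],[0,0,0],55.8],
    [[0,0,0],[0,0,0],55.8],
    [[0,0,0],[0,0,0],55.8],
  ],
)

```text
time: 15.5
ee_pos: [0.6203, -0.1052, 0.2011]
tcp_rot: [180.0, -0.1, 167.2]
wrist_force: [-0.2, -0.6, -3.6]
opening: 0.0475
grasp_force: 11.4
```

```bash
python3 s.py
```

```text
t 15.5 open 0.047471949671528006 pct 55.652930447277846 F 11.383857429027557 [-0.1966 -0.6485 -3.6309] tq [-0.0592 -0.1438 -0.0228] [ 0.6203 -0.1052  0.2011]
```

Emit:
servo_tool(
  moves=[
    [[0,0,0],[0,0,0],55.88],
    [[0,0,0],[0,0,0],55.88],
    [[0,0,0],[0,0,0],55.95],
    [[0,0,0],[0,0,0],55.95],
    [[0,0,0],[0,0,0],55.95],
    [[0,0,0],[0,0,0],55.95],
    [[0,0,0],[0,0,0],55.95],
  ],
)

```text
time: 16.2
ee_pos: [0.6203, -0.1052, 0.2011]
tcp_rot: [180.0, -0.1, 167.2]
wrist_force: [0.1, 0.4, -4.1]
opening: 0.0478
grasp_force: 6.8
```

```bash
cat > pose.py <<'E'
from s import *
def leg(cam):
    im,d=camera(cam); R=cut_out("bare_leg",cam)
    mk=[(w(cam,r["xyz"]),r["score"]) for r in mark_of("bare_leg",cam)]; print("mark",mk)
    if R:
        P=cloud(cam,d,R[0]["mask"]);P=P[(P[:,2]>.03)]
        m=np.median(P,0);P=P[np.linalg.norm(P-m,axis=1)<.16]; print("z",np.percentile(P[:,2],[1,99]),len(P))
        z=P[:,2]
        for a in np.arange(z.min(),z.max(),.025):
            k=(z>=a)&(z<a+.025)
            if k.sum()>15: print("  z %.3f"%(a+.0125),"mean",P[k].mean(0)[:2],"x",np.percentile(P[k,0],[3,97]),"y",np.percentile(P[k,1],[3,97]))
        u=np.linalg.svd(P-P.mean(0),full_matrices=False)[2][0];print("axis",u)
    return im
E
python3 - <<'E'
from pose import *
im=leg("side"); cv2.imwrite("pics/s6.png",cv2.resize(im[20:300,100:440],None,fx=2,fy=2)[:,:,::-1])
E
```

```text
t 16.2 open 0.04779051351030952 pct 56.02639332978841 F 6.828780323266983 [ 0.0963  0.4313 -4.1027] tq [ 0.0074 -0.0361 -0.0154] [ 0.6203 -0.1052  0.2011]
mark [(array([ 0.6137, -0.1009,  0.1809]), 0.95)]
z [0.0901 0.2776] 1369
  z 0.098 mean [ 0.5909 -0.0844] x [0.5709 0.6234] y [-0.114  -0.0713]
  z 0.123 mean [ 0.5959 -0.0855] x [0.5745 0.6281] y [-0.1134 -0.0716]
  z 0.148 mean [ 0.5965 -0.0911] x [0.5795 0.6217] y [-0.1166 -0.0742]
  z 0.173 mean [ 0.6039 -0.0892] x [0.5902 0.6261] y [-0.1055 -0.0804]
  z 0.198 mean [ 0.6097 -0.0925] x [0.5967 0.6267] y [-0.1035 -0.0857]
  z 0.223 mean [ 0.611  -0.0936] x [0.6033 0.6224] y [-0.1056 -0.0854]
  z 0.248 mean [ 0.6063 -0.0919] x [0.5992 0.615 ] y [-0.1097 -0.0759]
  z 0.273 mean [ 0.6111 -0.0991] x [0.6025 0.6218] y [-0.1234 -0.0769]
axis [-0.1225  0.0692 -0.9901]
```

View pics/s6.png

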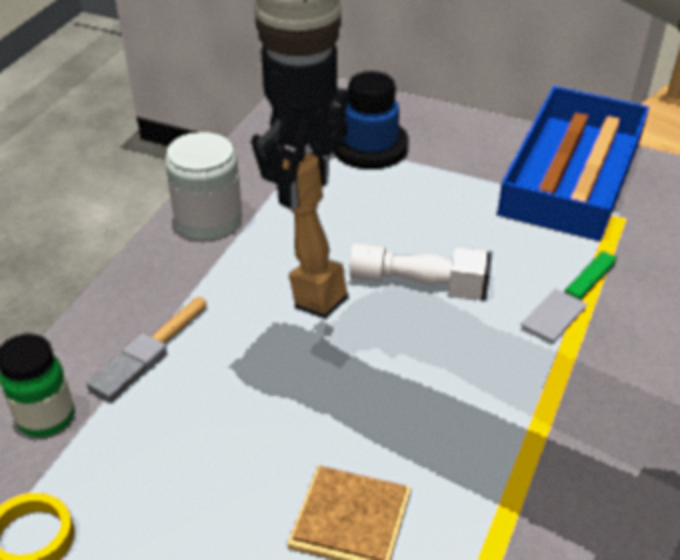

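It hangs almost plumb but still leans about 5° with the foot towards the robot (sin = 0.036 / 0.4). I'll let it settle at this force.

Emit:
servo_tool(
  moves=[
    [[0,0,0],[0,0,0],55.95],
    [[0,0,0],[0,0,0],55.95],
    [[0,0,0],[0,0,0],55.95],
    [[0,0,0],[0,0,0],55.95],
    [[0,0,0],[0,0,0],55.95],
    [[0,0,0],[0,0,0],55.95],
  ],
)

```text
time: 16.95
ee_pos: [0.6203, -0.1052, 0.2011]
tcp_rot: [180.0, -0.1, 167.2]
wrist_force: [-0.6, -0.1, -3.9]
opening: 0.0477
grasp_force: 6.8
```

```bash
cat > up.py <<'E'
from pose import *
im=leg("side")
L,d=camera("top"); leg("top")
E
python3 up.py
```

```text
t 16.95 open 0.0477199440234904 pct 55.9436623956511 F 6.829096153378487 [-0.6378 -0.1431 -3.9428] tq [-0.0009 -0.0414 -0.0101] [ 0.6203 -0.1052  0.2011]
mark [(array([ 0.6157, -0.1022,  0.1838]), 0.86), (array([ 0.535 , -0.2804,  0.022 ]), 0.27)]
z [0.09   0.2766] 1354
  z 0.099 mean [ 0.5908 -0.0848] x [0.5709 0.6216] y [-0.1136 -0.0715]
  z 0.124 mean [ 0.597  -0.0859] x [0.5752 0.6288] y [-0.1136 -0.0716]
  z 0.149 mean [ 0.5961 -0.091 ] x [0.5796 0.6183] y [-0.1173 -0.0742]
  z 0.174 mean [ 0.6038 -0.0899] x [0.5901 0.6259] y [-0.1084 -0.081 ]
  z 0.199 mean [ 0.6097 -0.0932] x [0.5974 0.6267] y [-0.1066 -0.0848]
  z 0.224 mean [ 0.6111 -0.0941] x [0.6026 0.6228] y [-0.1071 -0.0846]
  z 0.249 mean [ 0.6057 -0.0929] x [0.5992 0.6153] y [-0.1101 -0.0817]
  z 0.274 mean [ 0.6106 -0.0992] x [0.6026 0.6203] y [-0.1187 -0.0849]
axis [-0.121   0.0714 -0.9901]
mark [(array([ 0.612 , -0.1048,  0.1808]), 0.53)]
z [0.0899 0.192 ] 202
  z 0.100 mean [ 0.5916 -0.0775] x [0.579  0.6225] y [-0.0819 -0.0732]
  z 0.125 mean [ 0.6082 -0.0812] x [0.583  0.6319] y [-0.0887 -0.074 ]
  z 0.150 mean [ 0.6    -0.0808] x [0.5871 0.6169] y [-0.0849 -0.0758]
  z 0.175 mean [ 0.6121 -0.0855] x [0.6041 0.6223] y [-0.088  -0.0835]
axis [-0.313   0.114  -0.9429]
```

It has stopped with a small lean, held by friction. A quick start with a gentle stop towards the robot should swing the foot to plumb.

Emit:
servo_tool(
  moves=[
    [[0,0,0],[0.008,0,0],55.96],
    [[0,0,0],[0.007,0,0],55.96],
    [[0,0,0],[0.006,0,0],55.96],
    [[0,0,0],[0.005,0,0],55.96],
    [[0,0,0],[0.004,0,0],55.96],
    [[0,0,0],[0.003,0,0],55.96],
    [[0,0,0],[0.002,0,0],55.96],
    [[0,0,0],[0.001,0,0],55.96],
    [[0,0,0],[0,0,0],55.96],
    [[0,0,0],[0,0,0],55.96],
  ],
)

```text
time: 18.3
ee_pos: [0.5853, -0.0972, 0.2011]
tcp_rot: [180.0, -0.1, 167.2]
wrist_force: [-1.2, -0.6, -4.0]
opening: 0.048
grasp_force: 6.5
```

```bash
python3 up.py | head -12; python3 -c "
from h import *
a=[]
for i in range(6): camera('side'); a.append(get_obs()['torque'])
print(np.mean(a,0))"
```

```text
t 18.3 open 0.048021265621437347 pct 56.29691163122784 F 6.490554660558701 [-1.1986 -0.635  -3.9615] tq [ 0.0043  0.0208 -0.0391] [ 0.5853 -0.0972  0.2011]
mark [(array([ 0.5833, -0.0928,  0.1821]), 0.87)]
z [0.0888 0.2819] 1382
  z 0.098 mean [ 0.5613 -0.0778] x [0.542  0.5927] y [-0.1075 -0.0642]
  z 0.123 mean [ 0.5677 -0.0785] x [0.5451 0.5985] y [-0.1078 -0.0652]
  z 0.148 mean [ 0.565  -0.0843] x [0.549 0.587] y [-0.1097 -0.0677]
  z 0.173 mean [ 0.5723 -0.082 ] x [0.5593 0.5923] y [-0.0992 -0.0743]
  z 0.198 mean [ 0.5766 -0.0856] x [0.5646 0.5938] y [-0.0998 -0.0777]
  z 0.223 mean [ 0.5778 -0.0854] x [0.5678 0.5909] y [-0.099  -0.0769]
  z 0.248 mean [ 0.5713 -0.0843] x [0.5643 0.5794] y [-0.1027 -0.0693]
  z 0.273 mean [ 0.5776 -0.0913] x [0.5676 0.6008] y [-0.1147 -0.0706]
axis [-0.09    0.0571 -0.9943]
[ 0.01270115 -0.03706809  0.01545586]
```

```bash
cat > fit.py <<'E'
from s import *
from scipy.optimize import least_squares
def fit(cams=("side","side","wrist"),zmin=.03):
    o=get_obs(); Q=[]
    for cam in cams:
        im,d=camera(cam); R=cut_out("bare_leg",cam)
        if R:
            m=cv2.erode(R[0]["mask"].astype(np.uint8),np.ones((3,3)))>0; P=cloud(cam,d,m)
            g=o['ee_pos']; P=P[(np.hypot(P[:,0]-g[0],P[:,1]-g[1])<.07)&(P[:,2]>zmin)]; print(cam,len(P)); Q.append(P)
    P=np.vstack(Q); yaw=o['tcp_rot'][2]
    def res(p):
        A=Ro.from_euler('xyz',[p[3],p[4],yaw],degrees=True)   # leg axis up = body z
        L=A.inv().apply(P-p[:3]); t=L[:,2]; h=.024
        box=np.max(np.abs(np.c_[L[:,:2],t+.069])-[h,h,.026],axis=1)
        cyl=np.maximum(np.hypot(L[:,0],L[:,1])-h,np.abs(t-.073)-.022)
        return np.where(t<-.043,box,np.where(t>.053,cyl,0))*1000
    b=least_squares(res,[*o['ee_pos'][:2],.185,0,0],loss="soft_l1",x_scale=[.005,.005,.005,3,3])
    A=Ro.from_euler('xyz',[b.x[3],b.x[4],yaw],degrees=True); a=A.apply([0,0,1])
    print("origin",b.x[:3],"rel TCP",b.x[:3]-o['ee_pos'],"tilt roll,pitch (tool x,y axes-ish)",b.x[3:],"axis",a,"foot",b.x[:3]-.095*a,"rms",np.sqrt(np.mean(b.fun**2)))
fit()
E
python3 fit.py
```

```text
t 18.95 open 0.047883089998623056 pct 56.134923796744495 F 6.490020677447319 [-0.3916  0.0758 -3.6584] tq [ 0.0616 -0.0525  0.0244] [ 0.5852 -0.0972  0.2012]
side 1106
side 1166
wrist 20551
origin [ 0.583  -0.0964  0.1799] rel TCP [-0.0022  0.0008 -0.0213] tilt roll,pitch (tool x,y axes-ish) [-0.3159 -7.7243] axis [ 0.1299 -0.0351  0.9909] foot [ 0.5706 -0.093   0.0858] rms 0.8421720214342258
```

The fit (rms 0.8 mm) shows about 7° of lean remaining, so I'll give it a slightly stronger nudge in the same way.

Emit:
servo_tool(
  moves=[
    [[0,0,0],[0.014,0,0],55.96],
    [[0,0,0],[0.012,0,0],55.96],
    [[0,0,0],[0.01,0,0],55.96],
    [[0,0,0],[0.008,0,0],55.96],
    [[0,0,0],[0.006,0,0],55.96],
    [[0,0,0],[0.004,0,0],55.96],
    [[0,0,0],[0.002,0,0],55.96],
    [[0,0,0],[0,0,0],55.96],
  ],
)

```text
time: 20.05
ee_pos: [0.5306, -0.0848, 0.2013]
tcp_rot: [180.0, -0.1, 167.2]
wrist_force: [0.9, -0.2, -3.7]
opening: 0.048
grasp_force: 6.4
```

```bash
python3 fit.py; python3 -c "
from fit import *
print('side only'); fit(('side','side'))
print('tq',get_obs()['torque'])"
```

```text
t 20.05 open 0.048041872323518114 pct 56.32106954691455 F 6.4489225298166275 [ 0.8577 -0.2184 -3.7035] tq [ 0.0064  0.0186 -0.0195] [ 0.5306 -0.0848  0.2013]
side 1197
side 1057
wrist 19172
origin [ 0.5337 -0.0853  0.1789] rel TCP [ 0.0031 -0.0005 -0.0225] tilt roll,pitch (tool x,y axes-ish) [-0.2457 -3.8679] axis [ 0.0648 -0.0191  0.9977] foot [ 0.5275 -0.0835  0.0841] rms 0.6519311819311439
t 20.35 open 0.047556218425649825 pct 55.751721483762985 F 6.448492035269737 [-0.0037  0.7159 -3.8748] tq [-0.0472  0.018  -0.0178] [ 0.5307 -0.0849  0.2011]
side 1079
side 1040
wrist 19491
origin [ 0.5336 -0.0853  0.179 ] rel TCP [ 0.0029 -0.0004 -0.0221] tilt roll,pitch (tool x,y axes-ish) [-0.2194 -3.82  ] axis [ 0.0641 -0.0185  0.9978] foot [ 0.5275 -0.0835  0.0842] rms 0.6407278039686936
side only
side 1206
side 1107
origin [ 0.5313 -0.0841  0.1777] rel TCP [ 0.0007  0.0008 -0.0235] tilt roll,pitch (tool x,y axes-ish) [ 0.1774 -3.8432] axis [ 0.0661 -0.0118  0.9977] foot [ 0.525 -0.083  0.083] rms 0.8256661706322473
tq [-0.0011 -0.0346  0.0505]
```

It's down to 3.8° (side and wrist agree), so one more equal nudge.

Emit:
servo_tool(
  moves=[
    [[0,0,0],[0.014,0,0],55.96],
    [[0,0,0],[0.012,0,0],55.96],
    [[0,0,0],[0.01,0,0],55.96],
    [[0,0,0],[0.008,0,0],55.96],
    [[0,0,0],[0.006,0,0],55.96],
    [[0,0,0],[0.004,0,0],55.96],
    [[0,0,0],[0.002,0,0],55.96],
    [[0,0,0],[0,0,0],55.96],
  ],
)

```text
time: 21.65
ee_pos: [0.4759, -0.0724, 0.2014]
tcp_rot: [180.0, -0.1, 167.2]
wrist_force: [0.1, 0.1, -4.5]
opening: 0.0479
grasp_force: 6.4
```

```bash
sed -i '$d' fit.py; python3 -c "
from fit import *
fit();fit(('side','side'))"
```

```text
t 21.65 open 0.04790999287543919 pct 56.166462925485575 F 6.437675580382347 [ 0.1473  0.0971 -4.4554] tq [0.0318 0.0011 0.006 ] [ 0.4759 -0.0724  0.2014]
side 1095
side 1056
wrist 18844
origin [ 0.4825 -0.0736  0.1785] rel TCP [ 0.0065 -0.0012 -0.0229] tilt roll,pitch (tool x,y axes-ish) [-0.2797 -1.3814] axis [ 0.0224 -0.0101  0.9997] foot [ 0.4803 -0.0726  0.0836] rms 0.6530183026066283
side 1141
side 1076
origin [ 0.4801 -0.0725  0.177 ] rel TCP [ 0.0039  0.     -0.0242] tilt roll,pitch (tool x,y axes-ish) [ 0.1628 -1.4314] axis [ 0.025  -0.0028  0.9997] foot [ 0.4777 -0.0722  0.082 ] rms 0.7699292070878009
```

It's plumb within about 1.4°. Now I'll regrip at 30 N.

Emit:
servo_tool(
  moves=[
    [[0,0,0],[0,0,0],50],
    [[0,0,0],[0,0,0],50],
    [[0,0,0],[0,0,0],50],
    [[0,0,0],[0,0,0],50],
  ],
  force=30,
)

```text
time: 22.55
ee_pos: [0.476, -0.0724, 0.2014]
tcp_rot: [180.0, -0.1, 167.2]
wrist_force: [0.2, 0.5, -3.1]
opening: 0.0471
grasp_force: 31.7
```

```bash
python3 -c "
from fit import *
fit(('side','side','wrist'))
im,d=camera('top');print([(w('top',r['xyz']),r['score']) for r in mark_of('cork_stand_top','top')])
T=[(w('side',r['xyz']),r['score']) for r in mark_of('cork_stand_top','side')];print(T)
r=cut_out('cork_stand_top','top')
if r:
  P=cloud('top',d,r[0]['mask']);P=P[P[:,2]>.014];print((np.percentile(P,1,0)+np.percentile(P,99,0))/2,P.mean(0),np.median(P[:,2]),np.ptp(P,0))
"
```

```text
t 22.55 open 0.04708698482970242 pct 55.20162348147998 F 31.68966293334961 [ 0.2101  0.5216 -3.065 ] tq [-0.0031 -0.0039 -0.0149] [ 0.476  -0.0724  0.2014]
side 1049
side 1040
wrist 18632
origin [ 0.4824 -0.0736  0.1786] rel TCP [ 0.0064 -0.0012 -0.0228] tilt roll,pitch (tool x,y axes-ish) [-0.2563 -1.3382] axis [ 0.0218 -0.0095  0.9997] foot [ 0.4803 -0.0727  0.0836] rms 0.648819235383811
[(array([0.4653, 0.1235, 0.0224]), 0.83)]
[(array([0.463 , 0.1255, 0.0226]), 0.69)]
[0.4646 0.1225 0.019 ] [0.4641 0.1227 0.0194] 0.01956147775929903 [0.1178 0.1173 0.0132]
```

Emit:
servo_tool(
  moves=[
    [[0,-1.3,0],[0,0,0],50],
    [[0,0,0],[0.003,0.009,0],50],
    [[0,0,0],[0.006,0.018,0],50],
    [[0,0,0],[0.0085,0.026,0],50],
    [[0,0,0],[0.01,0.03,0],50],
    [[0,0,0],[0.01,0.03,0],50],
    [[0,0,0],[0.0095,0.03,0],50],
    [[0,0,0],[0.0075,0.022,0],50],
    [[0,0,0],[0.005,0.015,0],50],
    [[0,0,0],[0.0025,0.008,0],50],
    [[0,0,0],[0,0,0],50],
    [[0,0,0],[0,0,0],50],
  ],
)

```text
time: 24.25
ee_pos: [0.457, 0.1244, 0.2002]
tcp_rot: [180.0, 1.2, 167.2]
wrist_force: [0.2, 0.2, -4.2]
opening: 0.0472
grasp_force: 32.2
```

```bash
python3 -c "
from fit import *
fit(('side','side','wrist'));fit(('side','side'))
im,d=camera('side');print([(w('side',r['xyz']),r['score']) for r in mark_of('cork_stand_top','side')])
im,d=camera('wrist');print([(w('wrist',r['xyz']),r['score']) for r in mark_of('cork_stand_top','wrist')])
"
```

```text
t 24.25 open 0.04716580405894614 pct 55.29402586042923 F 32.18583583831787 [ 0.1549  0.2058 -4.1624] tq [0.0088 0.0009 0.031 ] [0.457  0.1244 0.2002]
side 1277
side 1237
wrist 18908
origin [0.4641 0.1229 0.1775] rel TCP [ 0.007  -0.0015 -0.0227] tilt roll,pitch (tool x,y axes-ish) [-0.2843 -0.0715] axis [ 0.0001 -0.0051  1.    ] foot [0.464  0.1234 0.0825] rms 0.6553936846198888
side 1300
side 1229
origin [0.4619 0.1242 0.1762] rel TCP [ 0.0046  0.0001 -0.024 ] tilt roll,pitch (tool x,y axes-ish) [ 0.256 -0.101] axis [0.0027 0.004  1.    ] foot [0.4616 0.1238 0.0812] rms 0.6218166826733086
[(array([0.4655, 0.1272, 0.0234]), 0.9)]
[(array([0.4649, 0.1246, 0.0187]), 0.71), (array([0.5902, 0.3257, 0.0226]), 0.55)]
```

The foot is centred and plumb, with its bottom about 62 mm above the cork. Lowering.

Emit:
servo_tool(
  moves=[
    [[0,0,0],[0,0,0.006],50],
    [[0,0,0],[0,0,0.012],50],
    [[0,0,0],[0,0,0.014],50],
    [[0,0,0],[0,0,0.012],50],
    [[0,0,0],[0,0,0.007],50],
    [[0,0,0],[0,0,0.003],50],
    [[0,0,0],[0,0,0],50],
    [[0,0,0],[0,0,0],50],
  ],
)

```text
time: 25.75
ee_pos: [0.4584, 0.1244, 0.1466]
tcp_rot: [179.9, 1.2, 167.2]
wrist_force: [0.1, 0.4, -3.2]
opening: 0.0471
grasp_force: 32.1
```

```bash
python3 -c "
from fit import *
fit(('side','side','wrist'));fit(('side','side'))
"
```

```text
t 25.75 open 0.04712486173717983 pct 55.246027827877874 F 32.13700354099274 [ 0.121   0.3818 -3.2378] tq [-0.0459  0.0608  0.0623] [0.4584 0.1244 0.1466]
side 1152
side 1095
wrist 18761
origin [0.467  0.1216 0.1676] rel TCP [ 0.0086 -0.0028  0.021 ] tilt roll,pitch (tool x,y axes-ish) [2.2781 2.5654] axis [-0.0348  0.0487  0.9982] foot [0.4703 0.117  0.0728] rms 5.061254307287572
side 1092
side 1077
origin [0.463  0.1245 0.1224] rel TCP [ 0.0047  0.0001 -0.0241] tilt roll,pitch (tool x,y axes-ish) [ 0.2464 -0.1363] axis [0.0033 0.0037 1.    ] foot [0.4627 0.1242 0.0274] rms 0.6498434612235572
```

Emit:
servo_tool(
  moves=[
    [[0,0,0],[0,0,0.002],50],
    [[0,0,0],[0,0,0.002],50],
    [[0,0,0],[0,0,0.0015],50],
    [[0,0,0],[0,0,0],50],
    [[0,0,0],[0,0,0],50],
  ],
)

```text
time: 26.75
ee_pos: [0.4583, 0.1244, 0.1406]
tcp_rot: [180.0, 1.2, 167.2]
wrist_force: [0.4, 1.3, -3.1]
opening: 0.0474
grasp_force: 32.1
```

Emit:
servo_tool(
  moves=[
    [[0,0,0],[0,0,0.001],50],
    [[0,0,0],[0,0,0],50],
  ],
)

```text
time: 26.95
ee_pos: [0.4583, 0.1244, 0.1396]
tcp_rot: [180.0, 1.2, 167.2]
wrist_force: [-0.1, 0.2, -4.2]
opening: 0.0474
grasp_force: 32.1
```

Emit:
servo_tool(
  moves=[
    [[0,0,0],[0,0,0.0007],50],
    [[0,0,0],[0,0,0],50],
  ],
)

```text
time: 27.15
ee_pos: [0.4583, 0.1244, 0.1389]
tcp_rot: [180.0, 1.2, 167.2]
wrist_force: [0.3, -0.3, -3.5]
opening: 0.0474
grasp_force: 32.1
```

Emit:
servo_tool(
  moves=[
    [[0,0,0],[0,0,0.0007],50],
    [[0,0,0],[0,0,0],50],
  ],
)

```text
time: 27.35
ee_pos: [0.4584, 0.1244, 0.1382]
tcp_rot: [180.0, 1.2, 167.2]
wrist_force: [0.1, -0.4, -4.4]
opening: 0.0473
grasp_force: 32.1
```

Emit:
servo_tool(
  moves=[
    [[0,0,0],[0,0,0.0005],50],
    [[0,0,0],[0,0,0],50],
  ],
)

```text
time: 27.55
ee_pos: [0.4584, 0.1244, 0.1378]
tcp_rot: [180.0, 1.2, 167.2]
wrist_force: [-0.9, -0.8, -2.9]
opening: 0.0474
grasp_force: 32.1
```

Emit:
servo_tool(
  moves=[
    [[0,0,0],[0,0,0.0005],50],
    [[0,0,0],[0,0,0],50],
  ],
)

```text
time: 27.75
ee_pos: [0.4586, 0.1244, 0.1377]
tcp_rot: [179.9, 1.2, 167.2]
wrist_force: [0.4, 0.5, -1.1]
opening: 0.0471
grasp_force: 32.6
```

Emit:
servo_tool(
  moves=[
    [[0,0,0],[0,0,0.0005],50],
    [[0,0,0],[0,0,0],50],
  ],
)

```text
time: 27.95
ee_pos: [0.4587, 0.1244, 0.1376]
tcp_rot: [179.9, 1.3, 167.2]
wrist_force: [-1.2, -1.3, 4.7]
opening: 0.0469
grasp_force: 33.0
```

Emit:
servo_tool(
  moves=[
    [[0,0,0],[0,0,0.0005],50],
    [[0,0,0],[0,0,0],50],
  ],
)

```text
time: 28.15
ee_pos: [0.4588, 0.1244, 0.1377]
tcp_rot: [179.9, 1.3, 167.2]
wrist_force: [-1.5, -1.3, 9.0]
opening: 0.0471
grasp_force: 33.4
```

Contact is made: the force went from -3.5 to +9 N. I'll relieve the excess and open gently.

Emit:
servo_tool(
  moves=[
    [[0,0,0],[0,0,-0.0007],50],
    [[0,0,0],[0,0,0],55.5],
    [[0,0,0],[0,0,0],56],
    [[0,0,0],[0,0,0],58],
    [[0,0,0],[0,0,0],62],
    [[0,0,0],[0,0,0],75],
    [[0,0,0],[0,0,0],100],
    [[0,0,0],[0,0,0],100],
    [[0,0,0],[0,0,0],100],
    [[0,0,0],[0,0,0],100],
  ],
)

```text
time: 29.15
ee_pos: [0.4584, 0.1243, 0.137]
tcp_rot: [180.0, 1.2, 167.2]
wrist_force: [0.4, -0.6, -0.6]
opening: 0.0854
grasp_force: 0.0
```

```bash
python3 -c "
from fit import *
fit(('side','side'))
im,_=camera('wrist');b,_=camera('side')
cv2.imwrite('pics/c9.png',np.vstack([cv2.resize(im,(400,300)),cv2.resize(b[100:310,150:430],(400,300))])[:,:,::-1])
"
```

```text
t 29.15 open 0.08543803802350533 pct 100.16182652228058 F 0.0 [ 0.3823 -0.5879 -0.5951] tq [0.0281 0.0902 0.1055] [0.4584 0.1243 0.137 ]
side 1204
side 1207
origin [0.463  0.1242 0.1138] rel TCP [ 0.0046 -0.0001 -0.0232] tilt roll,pitch (tool x,y axes-ish) [-0.02   -0.1788] axis [ 0.003 -0.001  1.   ] foot [0.4628 0.1243 0.0188] rms 0.6871080656871005
```

View pics/c9.png

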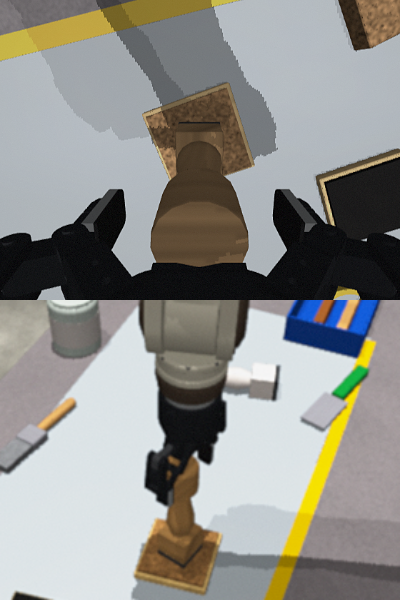

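The leg stands upright, centred on the cork, with the pads clear on both sides (115 and 280 px). I'll retract straight up.

Emit:
servo_tool(
  moves=[
    [[0,1.2,0],[0,0,-0.01],100],
    [[0,0,0],[0,0,-0.02],100],
    [[0,0,0],[0,0,-0.03],100],
    [[0,0,0],[0,0,-0.03],100],
    [[0,0,0],[0,0,-0.03],100],
    [[0,0,0],[0,0,-0.02],100],
    [[0,0,0],[0,0,-0.01],100],
    [[0,0,0],[0,0,0],100],
    [[0,0,0],[0,0,0],100],
    [[0,0,0],[0,0,0],100],
  ],
)

```text
time: 30.45
ee_pos: [0.4579, 0.1242, 0.2857]
tcp_rot: [-180.0, -0.1, 167.2]
wrist_force: [-1.1, 0.2, 0.1]
opening: 0.0852
grasp_force: 0.0
```

```bash
python3 -c "
from fit import *
fit(('side','side'))
camera('top');print([(w('top',r['xyz']),r['score']) for r in mark_of('white_leg','top')])
print(job_done())
"
```

```text
t 30.45 open 0.08520803639432606 pct 99.89218803555224 F 0.0 [-1.0543  0.1559  0.0873] tq [ 0.0069 -0.0341  0.014 ] [0.4579 0.1242 0.2857]
side 1518
side 1494
origin [0.463  0.1241 0.1143] rel TCP [ 0.005  -0.0001 -0.1714] tilt roll,pitch (tool x,y axes-ish) [-0.1196 -0.0341] axis [ 0.0001 -0.0022  1.    ] foot [0.463  0.1243 0.0193] rms 0.8172322835752974
[(array([ 0.5324, -0.2798,  0.0198]), 0.61)]
the job is handed in; nothing more can be done
None
```

The job is handed in at about 31 s: the bare leg stands upright within about 2 mm of the cork pad's middle, released and clear of the gripper, the white leg is unmoved, but the first grasp missed because the reported TCP was about 33 mm off, so the fingers briefly pressed on the leg's top with about 49 N at the wrist, and at about 6.5 N the leg needed three small arm nudges to hang plumb before the 30 N regrip.

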